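# Sort loose fasteners and a bearing into their sample bins

## Task

Sort the four loose parts in front of the blue bins: each bin has one part fixed in it as a sample, and every loose part - both nuts, the bearing and the bolt - goes into the bin whose sample is of its kind. Each must end lying flat on the floor of its bin, not on another part or leaning on a wall or on the sample; leave the green screwdriver and the vee block where they are.

Things in the scene. Friction and masses are not known exactly. Their poses are not given: they have to be found in the camera images.
- nut_m24: The larger loose hexagon nut, bare steel: 36 mm across flats, 41 mm across corners, 19 mm high, 0.11 kg, lying flat. Lies loose on the bench in front of the bins. Origin: centre of the underside; z up along the bore; two of its flats face +x and -x, corners at +y and -y.
- nut_m20: The smaller loose hexagon nut, bare steel: 30 mm across flats, 34 mm across corners, 16 mm high, 0.065 kg, lying flat. Lies loose on the bench in front of the bins. Origin: centre of the underside; z up along the bore; two of its flats face +x and -x, corners at +y and -y.
- bearing: A loose ball bearing, a dark steel ring: outer diameter 52 mm, bore 25 mm, 15 mm high, 0.13 kg, lying flat; take it by its outside, not by the bore. Lies loose on the bench in front of the bins. Origin: centre of the underside; z up along the bore.
- bolt: A loose hexagon-head bolt, bright steel, lying on its side: 70 mm long in all, shank 16 mm in diameter, head 27 mm wide and 13 mm thick, 0.13 kg. Lies loose on the bench in front of the bins. It lies along its y axis with the head at +y (y = +22 to +35 mm) and the shank end at y = -35 mm. Origin: mid-length, 12 mm below the shank's axis (so on the bench top as it starts).
- bin_nuts: Nut bin: fixed open bin of blue sheet steel, 150 (x) x 110 (y) x 40 mm high, walls 4 mm, nearly square to the world axes. Origin: centre of the underside (raised floor at z = +18 mm), z up, card holder on the -x end, towards the robot. Floor clear from x = -70 to +28 mm; beyond, centred at x = +50 mm, its sample is fixed: a hexagon nut, 41 mm wide, 19 mm high.
- bin_bearings: Bearing bin: fixed open bin of blue sheet steel, 150 (x) x 110 (y) x 40 mm high, walls 4 mm, nearly square to the world axes. Origin: centre of the underside (raised floor at z = +18 mm), z up, card holder on the -x end, towards the robot. Floor clear from x = -70 to +28 mm; beyond, centred at x = +50 mm, its sample is fixed: a ball bearing, 35 mm wide, 11 mm high.
- bin_bolts: Bolt bin: fixed open bin of blue sheet steel, 150 (x) x 110 (y) x 40 mm high, walls 4 mm, nearly square to the world axes. Origin: centre of the underside (raised floor at z = +18 mm), z up, card holder on the -x end, towards the robot. Floor clear from x = -70 to +28 mm; beyond, centred at x = +50 mm, its sample is fixed: a bolt along y, 58 mm long, 20 wide, 18 high.
- screwdriver: Bystander: a screwdriver with a green handle, 179 mm long, 25 mm thick, lying near the front edge of the bench. Origin: middle of its length, on the bench; it lies along its y axis.
- vee_block: Bystander: a steel vee block, 60 by 50 by 40 mm high, standing on the bench to the right of the loose parts. Origin: centre of the underside; z up.

How it is judged:
By the outcome, as a careful person would: the job done as asked, in the order asked, and still so for the second after the job is handed in, with the robot touching nothing.
It also fails if it takes over 90 s, if anything falls off the work surface, if the arm or the gripper's body presses on something with over 40 N, if the wrist force passes 120 N, or if a joint passes its speed limit or range.

## Robot

A 6-joint arm with a two-finger parallel gripper is mounted at the origin on a cart in front of the work surface, level with it; the furniture and walls round the work are solid. World frame = base frame: x ahead of the robot, y to its left, z up, the work surface at z = 0. Lengths are in mm, angles in rad, forces in N, time in s.
With the tool pointing down it reaches from about 350 to 725 mm from the base axis. Payload 6 kg.
Tool frame: the origin (TCP) lies at the very end of the fingers, on their centre line; the grasp point (between the pads) lies 19 mm behind it (robot.hold_point_z is the distance from the TCP to the grasp point, in mm); z points along the fingers, y is the direction in which the jaws open and shut (so a half turn about z gives the same grasp; the last joint's range is limited). The gripper opens to 85 mm and grips with 20 to 120 N. Pads are 22 mm wide; open, the fingers measure 114 mm over their backs; the gripper's body (76 mm by 85 mm) begins 54 mm behind the grasp point. The pads swing forward as they close: fully open they stand 13 mm farther back than shut.
Start: joints at [-0.905, 0.04, 0.085, 0, -1.615, -0.334], TCP at [195.455, -567.248, 231.261] pointing down, gripper open.
Joint ranges: [-2.56, 2.56], [-1.29, 2.01], [-1.08, 1.49], [-3.29, 1.98], [-2.81, -0.18], [-2.99, 2.99]. Speed limits (rad/s): [2.57, 2.57, 3.01, 3.14, 3.14, 3.14].

## Interface

Orientations are given as a unit quaternion [w, x, y, z].
In Python, from station import state, vision, robot, models gives the robot as it stands.
- The arm moves only by the tool play_rows, never from a script. Its argument "plan" is a list of rows, each a list of 2 entries, a list of its own where there are three numbers: the shift along the tool's x, y, z in m, then the turn, a rotation vector about the tool's x, y, z in degrees. In form: [[[tx, ty, tz], [wx, wy, wz]], ...]. A call has 1 to 20 rows; each row shifts and turns the commanded pose from where the row before left it, along the tool's axes as they then stand; what a row does not reach is not made up. A row lasts 1/8 s, in which the tool goes at most 62.5 mm and 10.7 degrees, less where a joint would pass 70% of its speed; a pose out of reach is approached as far as the arm can. A call with a gripper value outside its range is refused whole. "grip" is the opening, from 0 (shut) to 1 (fully open), set as the call begins (left out, the last holds). The fingers move at their own pace and stop on an object; "newtons" is the grip in N (left out, the last holds). Time passes only in rows, so rows that do not move let the fingers close. It gives the time, the measured TCP pose, the force and the opening at its end, in the units of the state.
- state(): the state, without advancing time (a new reading comes with each control period).
- vision.camera(name): name is "side" or "top" or "wrist"; returns the picture (480x640x3 uint8, red, green, blue); there is no depth.
- vision.camera_model(name): a dict with "camera_matrix" (3x3 intrinsics, pixels), "k1" (the pictures are not rectified: a ray, as slopes to the right and down, at radius r is drawn at 1 + k1 r^2 times it, then the intrinsics apply), "extrinsics" (4x4, takes a point from camera to world coordinates); the wrist camera has in their place "hand_eye" (4x4, takes a point from camera to tool coordinates, whose origin is the TCP and whose axes are the flange's). Camera axes: x right, y down, z forward; pixel columns grow to the right and rows downward; lengths in mm; the calibration is good to about 2 mm. A picture is of the moment at which its call begins: read the wrist's pose just before it. camera_model takes no time and is no camera call.
- robot.job_done(): hands the job in, once; it reports no verdict.
Trained networks look in the newest picture that a camera, given by its name, has taken for a name from the list of things; names that differ only in an ending like _2 or _b are one class to them, and where a whole thing is asked for, a point or a joint stands for the part that bears it (a point fixed in the world has none). Each returns a list of dicts, best first, with "p" (0 to 1); they miss things now and then, are a little off and sometimes report something else, mostly with a low value. They report only what shows in the picture. A call takes as long as a camera call.
- models.look_for(target, camera): "box" ([left, top, right, bottom] in pixels, round what is visible of it).
- models.pinpoint(target, camera): "pixel" ([column, row] in pixels: a listed point, or the origin of a listed thing).
The state is a dict: "t": time; "joint_pos": joint angles; "qd": joint speeds; "joint_torque": joint torques, N m; "eef_pos": TCP position; "tool_rot": TCP orientation; "wrist_force": force on the tool from outside, world axes, zero at the start; "moment": the same for the moment, N m; "gripper_width": finger opening in mm.
Only numpy, scipy, OpenCV 4.12 (cv2) and the standard library are available. Lean on these libraries where they do the work, as an engineer would, in place of code of your own. Each camera call takes 0.05 s, during which the arm holds its last target. There are 200 camera calls.

## Working session

There is one attempt and no reset: what is moved stays moved. The work goes in short steps, Python scripts to look and compute and a tool call to move; the robot and the scene stay as the last step left them, time stands still between calls to the robot, and variables do not carry over. Pictures are saved under pics/ and viewed, about 12 in all and at most 16, crops included, and the job is handed in when it is done.

Besides the shell and the picture viewer there is one more tool, called as name(argument=value, ...) on one line, values as JSON. play_rows: Moves the arm, as the interface text tells. Its arguments: {"type":"object","properties":{"plan":{"type":"array"},"grip":{"type":"number"},"newtons":{"type":"number"}},"required":["plan"]}

```bash
ls; mkdir -p pics; python3 - <<'E'
from station import state,vision,robot,models
import cv2,numpy as np
s=state();print(s)
for c in("top","side"):
    im=vision.camera(c);cv2.imwrite(f"pics/{c}0.png",im[:,:,::-1]);print(c,vision.camera_model(c))
    if c=="top":
        for n in "nut_m24 nut_m20 bearing bolt bin_nuts bin_bearings bin_bolts screwdriver vee_block".split():
            print(n,[(r['pixel'],round(r['p'],2)) for r in models.pinpoint(n,c)][:4],[(r['box'],round(r['p'],2)) for r in models.look_for(n,c)][:3])
print(vision.camera_model("wrist"))
E
```

```text
pics
{'t': 0.0, 'joint_pos': array([-9.05330328e-01,  4.08291147e-02,  8.37982978e-02, -4.60782621e-04,
       -1.61548848e+00, -3.33713788e-01]), 'qd': array([-0.00045721, -0.00083238, -0.00128064, -0.00017051, -0.00023699,
       -0.00155946]), 'joint_torque': array([ 1.44975247e-04, -3.68200743e+01,  3.47422814e+01,  6.93218440e+00,
       -5.38413209e-03,  1.12936169e-05]), 'eef_pos': array([ 195.39901932, -566.9457322 ,  230.26273489]), 'tool_rot': array([-2.10668590e-04, -1.65126365e-01,  9.86272015e-01,  8.66458640e-04]), 'wrist_force': array([-0.07209   ,  0.42324991, -0.13739015]), 'moment': array([-0.02969035, -0.0667281 ,  0.0160116 ]), 'gripper_width': 85.23926658754924}
top {'camera_matrix': array([[565.16955805,   0.        , 319.86646775],
       [  0.        , 565.16955805, 239.74961857],
       [  0.        ,   0.        ,   1.        ]]), 'k1': 0.04109071122384097, 'extrinsics': array([[-7.17775533e-03, -9.84718409e-01,  1.74006135e-01,
         2.60229404e+02],
       [-9.99908310e-01,  5.06962991e-03, -1.25566796e-02,
        -2.22724351e+02],
       [ 1.14826469e
[... 1443 characters left out ...]
8.68425697e-01, -4.95793956e-01,
         5.04454571e+02],
       [ 0.00000000e+00,  0.00000000e+00,  0.00000000e+00,
         1.00000000e+00]])}
{'camera_matrix': array([[359.09262134,   0.        , 324.61503387],
       [  0.        , 359.09262134, 240.84021562],
       [  0.        ,   0.        ,   1.        ]]), 'k1': -0.03652143585302252, 'hand_eye': array([[-2.57256077e-04, -9.54659291e-01, -2.97700472e-01,
         7.58735408e+01],
       [ 9.99999931e-01, -1.65560018e-04, -3.33229735e-04,
        -6.91501977e-01],
       [ 2.68833567e-04, -2.97700537e-01,  9.54659268e-01,
        -1.41424369e+02],
       [ 0.00000000e+00,  0.00000000e+00,  0.00000000e+00,
         1.00000000e+00]])}
```

View pics/top0.png

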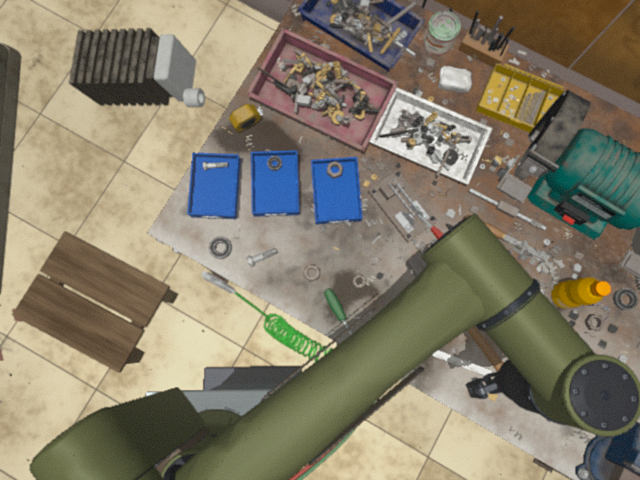

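View pics/side0.png

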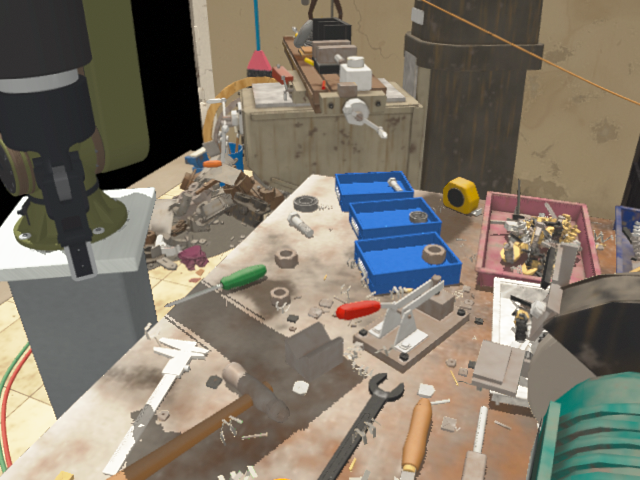

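```bash
cat > h.py <<'E'
import numpy as np,cv2
from scipy.spatial.transform import Rotation as R
from station import state,vision,robot,models
def rot(s): q=s['tool_rot']; return R.from_quat([q[1],q[2],q[3],q[0]])
def pose(cam,s=None):
    m=vision.camera_model(cam)
    if cam!="wrist": return m,np.array(m["extrinsics"])
    T=np.eye(4);T[:3,:3]=rot(s).as_matrix();T[:3,3]=s['eef_pos'];return m,T@np.array(m["hand_eye"])
def px2w(px,z,cam,s=None):
    m,T=pose(cam,s);u=cv2.undistortPoints(np.array(px,float).reshape(-1,1,2),m["camera_matrix"],np.array([m["k1"],0,0,0])).reshape(-1,2)
    d=np.c_[u,np.ones(len(u))]@T[:3,:3].T;o=T[:3,3];return o+d*((z-o[2])/d[:,2])[:,None]
def w2px(P,cam,s=None):
    m,T=pose(cam,s);p=(np.array(P,float).reshape(-1,3)-T[:3,3])@T[:3,:3]
    return cv2.projectPoints(p,np.zeros(3),np.zeros(3),m["camera_matrix"],np.array([m["k1"],0,0,0]))[0].reshape(-1,2)
def go(target,yaw=None,s=None):
    "tool-frame shift mm to target; yaw=deg of tool y axis in world; turn about tool z"
    s=s or state();M=rot(s);c=np.degrees(np.arctan2(*M.as_matrix()[[1,0],1]))
    print('t',s['t'],'tcp',s['eef_pos'].round(1),'yaw',round(c,2),'F',s['wrist_force'].round(1),'w',round(s['gripper_width'],1))
    print('tilt rotvec fix', (M.inv()*R.from_matrix(np.array([[0,0,0],[0,0,0],[0,0,-1.]])+ 0) ).as_rotvec(True) if 0 else M.as_matrix()[2,:].round(4))
    if target is not None: print('shift now',M.inv().apply(np.array(target)-s['eef_pos']).round(1))
    if yaw is not None:
        d=(c-yaw+90)%180-90; print('turn z',round(d,2)); 
        if target is not None: print('shift after turn',(M*R.from_euler('z',d,degrees=True)).inv().apply(np.array(target)-s['eef_pos']).round(1))
E
python3 - <<'E'
from h import *
for n,p,z in [('nut24',[312,272],19),('nut20',[360,281],16),('bear',[220.5,247],15),('bolt',[262,256],12),('bearbin',[277,185],40),('boltbin',[214.6,187],40),('nutbin',[336.9,192],40),('sd',[336,306],10),('vee',[418,265],40)]: print(n,px2w([p],z,'top').round(0))
P=px2w([[418,265]],0,'top');print(w2px(P,'side'))
go([420,-200,330],90)
E
```

```text
nut24 [[ 416. -221.   19.]]
nut20 [[ 395. -333.   16.]]
bear [[477.  -5.  15.]]
bolt [[ 456. -103.   12.]]
bearbin [[ 621. -139.   40.]]
boltbin [[617.   8.  40.]]
nutbin [[ 603. -280.   40.]]
sd [[ 337. -276.   10.]]
vee [[ 429. -466.   40.]]
[[315.8781777  359.53505405]]
t 1.0 tcp [ 195.5 -567.2  231.3] yaw 109.01 F [0.2 0.4 0. ] w 85.6
tilt rotvec fix [ 1.e-04  1.e-04 -1.e+00]
shift now [-331.9  274.1  -98.7]
turn z 19.01
shift after turn [-224.5  367.2  -98.7]
```

play_rows(plan=[[[0,0,0],[0,0,9.5]],[[0,0,0],[0,0,9.5]],[[-0.022,0.033,-0.002],[0,0,0]],[[-0.022,0.033,-0.002],[0,0,0]],[[-0.022,0.033,-0.002],[0,0,0]],[[-0.022,0.033,-0.002],[0,0,0]],[[-0.022,0.033,-0.002],[0,0,0]],[[-0.022,0.033,-0.002],[0,0,0]],[[-0.022,0.033,-0.002],[0,0,0]],[[-0.022,0.033,-0.002],[0,0,0]],[[-0.022,0.033,-0.002],[0,0,0]],[[-0.022,0.033,-0.002],[0,0,0]],[[-0.022,0.033,-0.002],[0,0,0]],[[-0.022,0.033,-0.002],[0,0,0]],[[0,0,0],[0,0,0]],[[0,0,0],[0,0,0]]])

```text
t: 3.0
eef_pos: [459.3, -171.3, 255.4]
tool_rot: [-0.0, -0.0, 1.0, -0.0]
wrist_force: [-0.5, -0.4, 0.0]
gripper_width: 85.6
```

```bash
python3 - <<'E'
from h import *
s=state();im=vision.camera("wrist");cv2.imwrite("pics/w1.png",im[:,:,::-1])
go(None,90,s);np.save('s1.npy',s,allow_pickle=True)
zs=dict(nut_m24=0,nut_m20=0,bearing=0,bolt=0,bin_nuts=0,bin_bearings=0,bin_bolts=0,screwdriver=0,vee_block=0)
for n in zs:
    print(n,[(np.round(r['pixel']),px2w([r['pixel']],0,'wrist',s)[0][:2].round(1),round(r['p'],2)) for r in models.pinpoint(n,'wrist')][:4])
E
```

```text
t 3.0 tcp [ 459.3 -171.3  255.4] yaw 90.03 F [-0.5 -0.4  0. ] w 85.6
tilt rotvec fix [ 1.e-04 -1.e-04 -1.e+00]
turn z 0.03
nut_m24 [(array([181., 140.]), array([ 394.2, -326.5]), 0.91), (array([279., 161.]), array([ 417. , -221.7]), 0.8)]
nut_m20 [(array([181., 140.]), array([ 394.2, -326.5]), 0.91), (array([279., 161.]), array([ 417. , -221.7]), 0.8)]
bearing [(array([472., 219.]), array([481.3,  -3.6]), 0.71)]
bolt [(array([386., 196.]), array([ 454.4, -103.5]), 0.61), (array([468., 328.]), array([622.9,   8.5]), 0.46)]
bin_nuts [(array([234., 323.]), array([ 614.8, -286. ]), 0.81)]
bin_bearings [(array([354., 336.]), array([ 632.9, -134.7]), 0.72)]
bin_bolts [(array([469., 332.]), array([628.1,  10.7]), 0.59)]
screwdriver [(array([201.,  44.]), array([ 300.8, -295.6]), 0.82), (array([354., 334.]), array([ 631.2, -134.5]), 0.2)]
vee_block [(array([ 52., 170.]), array([ 425.2, -476.7]), 0.94)]
```

View pics/w1.png

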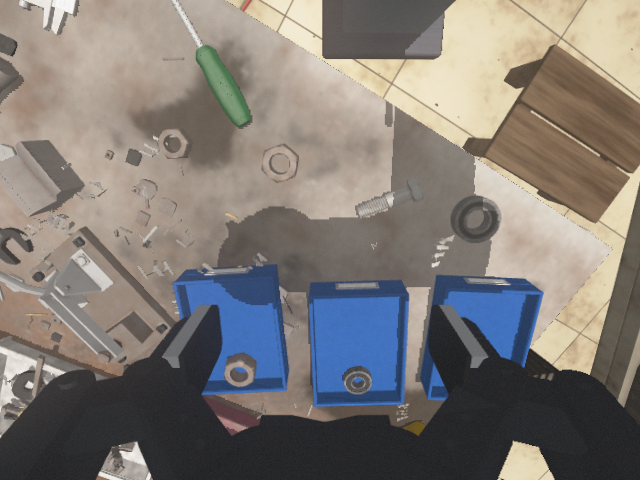

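```bash
python3 - <<'E'
import cv2,numpy as np
im=cv2.imread("pics/w1.png")
def c(x,y):
    p=cv2.resize(im[y:y+60,x:x+80],(400,300),interpolation=cv2.INTER_CUBIC)
    for k in range(0,80,10): cv2.putText(p,str(x+k),(k*5,10),0,.35,(0,0,255),1);cv2.line(p,(k*5,12),(k*5,18),(0,0,255),1)
    for k in range(0,60,10): cv2.putText(p,str(y+k),(0,k*5+4),0,.35,(0,255,0),1)
    return p
cv2.imwrite("pics/c1.png",np.vstack([np.hstack([c(240,130),c(135,115)]),np.hstack([c(435,190),c(350,165)])]))
E
```

```text
(no output)
```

View pics/c1.png

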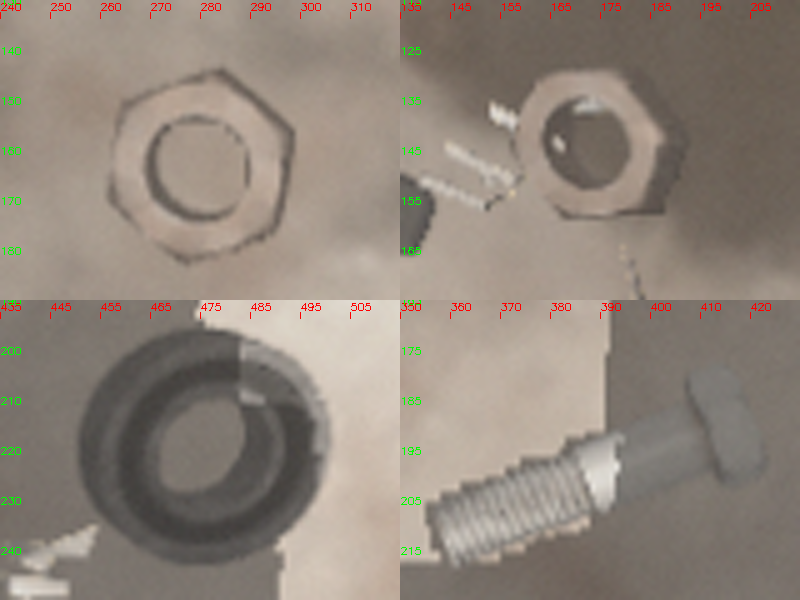

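```bash
cat > fit.py <<'E'
from h import *
from scipy.optimize import minimize
def mask(pts):
    m=np.zeros((480*4,640*4),np.uint8);cv2.fillConvexPoly(m,cv2.convexHull((np.array(pts)*4).round().astype(np.int32)),1);return m
def prism(x,y,a,r,h,n,z0=0):
    t=np.radians(a)+np.arange(n)*2*np.pi/n
    b=np.c_[x+r*np.cos(t),y+r*np.sin(t)];return np.r_[np.c_[b,0*t+z0],np.c_[b,0*t+h+z0]]
def fit(pts,x0,r,h,n,s,cam='wrist',z0=0,z=0):
    T=mask(pts)
    def f(p):
        m=mask(w2px(prism(p[0],p[1],p[2] if n==6 else 0,r,h,n,z0),cam,s));return 1-(m&T).sum()/(m|T).sum()
    best=min((minimize(f,[x0[0],x0[1],a],method='Nelder-Mead',options=dict(initial_simplex=[[x0[0],x0[1],a],[x0[0]+5,x0[1],a],[x0[0],x0[1]+5,a],[x0[0],x0[1],a+15]])) for a in ((0,15,30,45) if n==6 else (0,))),key=lambda r:r.fun)
    return best.x.round(1),round(best.fun,3)
E
python3 - <<'E'
from fit import *
s=np.load('s1.npy',allow_pickle=True).item()
print('m24 corner ang',fit([(283.5,144),(298.7,156.5),(295,176.5),(277.5,182.5),(261.5,170),(263.5,151)],(415,-221),36/3**.5,19,6,s))
print('m20',fit([(162,129.4),(178.6,129),(192,143),(188,157.8),(168,158.4),(158.6,144)],(395,-328),30/3**.5,16,6,s))
t=np.linspace(0,6.28,40);print('bear',fit(np.c_[475.8+25.2*np.cos(t),219.5+23.5*np.sin(t)],(480,-4),26,15,40,s))
a,b=px2w([[358.2,212.2],[421,190]],12,'wrist',s);print('bolt',a,b,np.linalg.norm(a-b),(a+b)/2,np.degrees(np.arctan2(*(b-a)[[1,0]])))
for n,c in dict(nuts=[(173,281),(276,266),(287,389),(184,396)],bear=[(308,284),(407,282),(405,402),(313,404)],bolts=[(436,277),(542,290)]).items():
    w=px2w(c,40,'wrist',s);print(n,w[:,:2].round(0).tolist(),w.mean(0).round(0))
go([460,-100,200],0)
E
```

```text
m24 corner ang (array([ 418.4, -219.2,   50.3]), np.float64(0.079))
m20 (array([ 397.6, -329.6,   31.2]), np.float64(0.158))
bear (array([480. ,  -2.6,  -2.6]), np.float64(0.031))
bolt [ 470.73109233 -135.26686165   12.        ] [446.14565111 -68.13844359  12.        ] 71.48893922260403 [ 458.43837172 -101.70265262   12.        ] 110.11499929865849
nuts [[541.0, -337.0], [523.0, -224.0], [682.0, -217.0], [693.0, -344.0]] [ 610. -280.   40.]
bear [[544.0, -190.0], [541.0, -83.0], [701.0, -74.0], [704.0, -186.0]] [ 623. -133.   40.]
bolts [[536.0, -52.0], [552.0, 68.0]] [544.   8.  40.]
t 3.5 tcp [ 459.3 -171.4  255.3] yaw 89.99 F [-0.5  0.8  1.3] w 85.3
tilt rotvec fix [-0.e+00  1.e-04 -1.e+00]
shift now [-0.7 71.4 55.3]
turn z 89.99
shift after turn [71.4  0.7 55.3]
```

play_rows(plan=[[[-0.003,0.028,0.028],[0,0,0]],[[-0.003,0.028,0.028],[0,0,0]],[[-0.003,0.028,0.028],[0,0,0]],[[-0.003,0.028,0.028],[0,0,0]],[[-0.003,0.028,0.028],[0,0,0]],[[-0.005,0.028,0.028],[0,0,0]],[[0,0,0],[0,0,0]],[[0,0,0],[0,0,0]]])

```text
t: 4.5
eef_pos: [479.7, -3.5, 88.1]
tool_rot: [0.0, -0.0, 1.0, -0.0]
wrist_force: [0.2, -0.5, -0.4]
gripper_width: 85.4
```

```bash
python3 - <<'E'
from h import *
s=state();im=vision.camera("wrist");cv2.imwrite("pics/w2.png",im[:,:,::-1]);np.save('s2.npy',s,allow_pickle=True)
go([480,-2.6,2],90,s)
print([(np.round(r['pixel']),px2w([r['pixel']],0,'wrist',s)[0][:2].round(1),round(r['p'],2)) for r in models.pinpoint('bearing','wrist')][:4])
print([(np.round(r['box']),round(r['p'],2)) for r in models.look_for('bearing','wrist')][:4])
print(w2px(prism:=[[480,-2.6,15],[480,-2.6,0]],'wrist',s))
E
```

```text
t 4.5 tcp [479.7  -3.5  88.1] yaw 90.03 F [ 0.2 -0.5 -0.4] w 85.4
tilt rotvec fix [-8.e-04 -3.e-04 -1.e+00]
shift now [-0.2  0.9 86.1]
turn z 0.03
shift after turn [-0.2  0.9 86.1]
[(array([326., 245.]), array([478.7,  -3.4]), 0.9)]
[(array([287., 209., 368., 294.]), 0.59)]
[[327.07273461 254.33831901]
 [326.94076457 246.88586653]]
```

View pics/w2.png

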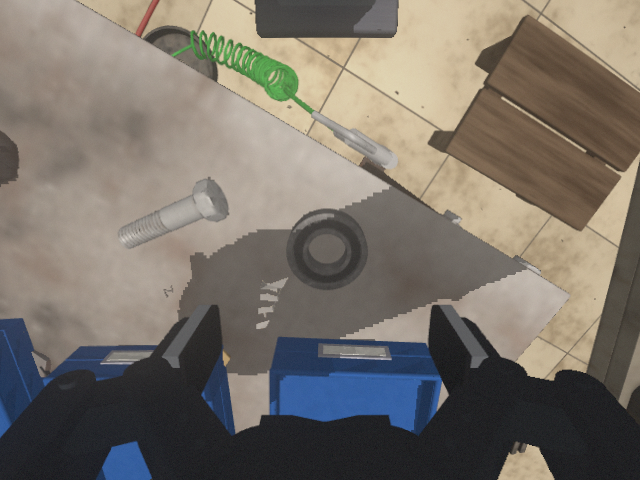

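play_rows(plan=[[[0,0.0005,0.03],[0,0,0]],[[0,0,0.03],[0,0,0]],[[0,0,0.018],[0,0,0]],[[0,0,0.008],[0,0,0]],[[0,0,0],[0,0,0]],[[0,0,0],[0,0,0]]])

```text
t: 5.4
eef_pos: [480.1, -2.5, 2.5]
tool_rot: [0.001, -0.0, 1.0, 0.0]
wrist_force: [0.4, -0.4, -0.9]
gripper_width: 85.3
```

play_rows(plan=[[[0,0,0],[0,0,0]],[[0,0,0],[0,0,0]],[[0,0,0],[0,0,0]],[[0,0,0],[0,0,0]],[[0,0,0],[0,0,0]],[[0,0,0],[0,0,0]],[[0,0,0],[0,0,0]],[[0,0,0],[0,0,0]]], grip=0.4, newtons=50)

```text
t: 6.4
eef_pos: [479.9, -2.5, 2.2]
tool_rot: [0.001, -0.0, 1.0, 0.0]
wrist_force: [-0.3, 1.1, 6.3]
gripper_width: 49.8
```

play_rows(plan=[[[0,0,-0.01],[0,0,0]],[[0,0,-0.03],[0,0,0]],[[0,0,-0.03],[0,0,0]],[[0,0,-0.03],[0,0,0]],[[0,0,0],[0,0,0]],[[0,0,0],[0,0,0]]])

```text
t: 7.15
eef_pos: [478.7, -2.7, 100.2]
tool_rot: [-0.001, 0.0, 1.0, 0.0]
wrist_force: [-0.8, -0.2, -1.2]
gripper_width: 49.5
```

```bash
python3 - <<'E'
from h import *
s=state();im=vision.camera("wrist");si=vision.camera("side")
cv2.imwrite("pics/w3.png",np.hstack([im[200:480,170:480],cv2.resize(si[100:240,230:385],(310,280))])[:,:,::-1])
go(None,90,s)
E
```

```text
t 7.15 tcp [478.7  -2.7 100.2] yaw 90.0 F [-0.8 -0.2 -1.2] w 49.5
tilt rotvec fix [ 1.7e-03  3.0e-04 -1.0e+00]
turn z -0.0
```

View pics/w3.png

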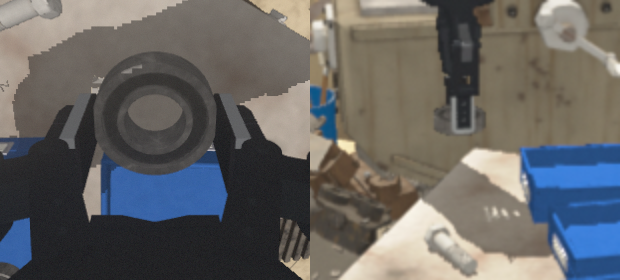

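play_rows(plan=[[[-0.02,-0.022,0],[0,0,0]],[[-0.02,-0.022,0],[0,0,0]],[[-0.02,-0.022,0],[0,0,0]],[[-0.02,-0.022,0],[0,0,0]],[[-0.02,-0.022,0],[0,0,0]],[[-0.019,-0.022,0],[0,0,0]],[[0,0,0],[0,0,0]],[[0,0,0],[0,0,0]]])

```text
t: 8.25
eef_pos: [597.7, -134.5, 100.1]
tool_rot: [-0.001, 0.0, 1.0, 0.0]
wrist_force: [0.2, 1.0, -0.8]
gripper_width: 49.8
```

```bash
python3 - <<'E'
from h import *
s=state();im=vision.camera("wrist");cv2.imwrite("pics/w4.png",im[:,:,::-1]);np.save('s4.npy',s,allow_pickle=True)
go([598,-134.5,21],90,s)
for n in('bin_bearings','bin_nuts','bin_bolts'):print([(np.round(r['pixel']),px2w([r['pixel']],0,'wrist',s)[0][:2].round(1),round(r['p'],2)) for r in models.pinpoint(n,'wrist')][:4])
E
```

```text
t 8.25 tcp [ 597.7 -134.5  100.1] yaw 90.0 F [ 0.2  1.  -0.8] w 49.8
tilt rotvec fix [ 2.1e-03  2.0e-04 -1.0e+00]
shift now [-0.5 -0.  79.1]
turn z -0.0
shift after turn [-0.5 -0.  79.1]
[(array([326., 286.]), array([ 632.1, -134.1]), 0.57)]
[(array([125., 264.]), array([ 614.6, -280.6]), 0.57)]
[(array([524., 279.]), array([626.4,  12. ]), 0.83)]
```

View pics/w4.png

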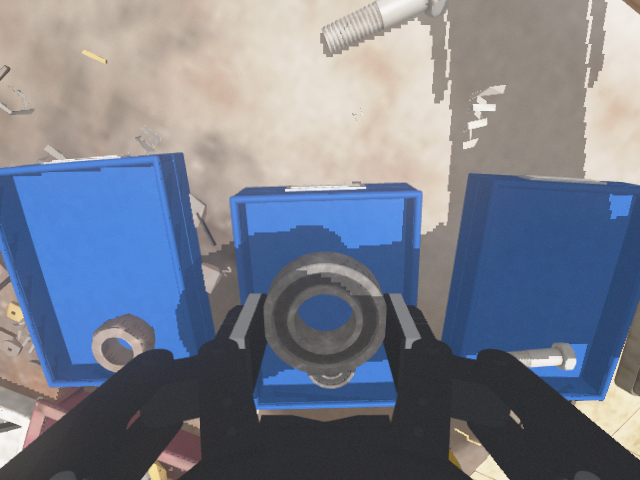

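```bash
python3 - <<'E'
from h import *
s=np.load('s4.npy',allow_pickle=True).item()
for n,c,z in [('bear',[(232,195),(422,190),(252,409),(397,404)],40),('nut',[(183,153),(1,175),(49,387)],40),('bolt',[(471,174),(443,382),(606,401)],40),('samples nut/bear',[(123,345),(331,372)],29),('sbolt',[(510,360),(575,357)],28)]: print(n,px2w(c,z,'wrist',s)[:,:2].round(1).tolist())
E
```

```text
bear [[557.5, -187.7], [554.7, -80.1], [707.2, -185.7], [702.9, -85.1]]
nut [[534.1, -213.1], [545.1, -321.0], [691.2, -327.0]]
bolt [[545.6, -53.2], [684.8, -55.0], [703.6, 64.1]]
samples nut/bear [[663.7, -274.8], [684.7, -130.7]]
sbolt [[676.5, -4.4], [674.9, 42.6]]
```

play_rows(plan=[[[-0.01,0.001,0.03],[0,0,0]],[[0,0,0.03],[0,0,0]],[[0,0,0.012],[0,0,0]],[[0,0,0.006],[0,0,0]],[[0,0,0.001],[0,0,0]],[[0,0,0],[0,0,0]],[[0,0,0],[0,0,0]]])

```text
t: 9.32
eef_pos: [608.8, -133.7, 23.2]
tool_rot: [0.001, -0.0, 1.0, 0.0]
wrist_force: [0.5, -0.2, -0.8]
gripper_width: 49.6
```

play_rows(plan=[[[0,0,0],[0,0,0]],[[0,0,0],[0,0,0]],[[0,0,0],[0,0,0]],[[0,0,0],[0,0,0]]], grip=0.7)

```text
t: 9.82
eef_pos: [608.4, -133.7, 22.3]
tool_rot: [0.0, -0.0, 1.0, 0.0]
wrist_force: [0.1, -0.7, 0.0]
gripper_width: 59.6
```

play_rows(plan=[[[0,0,-0.02],[0,0,0]],[[0,0,-0.03],[0,0,0]],[[0,0,-0.03],[0,0,0]],[[0,0,-0.03],[0,0,0]],[[0,0,0],[0,0,0]]], grip=0.75)

```text
t: 10.45
eef_pos: [610.2, -134.0, 137.6]
tool_rot: [0.004, -0.0, 1.0, -0.0]
wrist_force: [-0.2, 0.6, -0.4]
gripper_width: 64.2
```

```bash
python3 - <<'E'
from h import *
s=state();print(s['joint_pos'].round(2));go([456,-95,90],20,s)
im=vision.camera("wrist");cv2.imwrite("pics/w5.png",im[:,:,::-1])
print([(np.round(r['pixel']),px2w([r['pixel']],18,'wrist',s)[0][:2].round(1),round(r['p'],2)) for r in models.pinpoint('bearing','wrist')][:4])
E
```

```text
[ 0.1   0.11 -0.01  0.   -1.44 -1.68]
t 10.45 tcp [ 610.2 -134.   137.6] yaw 90.02 F [-0.2  0.6 -0.4] w 64.2
tilt rotvec fix [-7.3e-03 -7.0e-04 -1.0e+00]
shift now [154.5  39.1  46.4]
turn z 70.02
shift after turn [  89.6 -131.8   46.4]
[(array([325., 232.]), array([ 609.8, -134.4]), 0.56)]
```

View pics/w5.png

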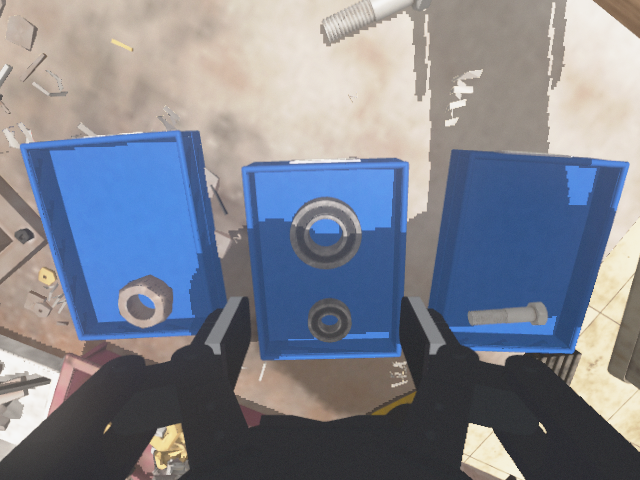

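play_rows(plan=[[[0,0,0],[0,0,-10]],[[0,0,0],[0,0,-10]],[[0,0,0],[0,0,-10]],[[0,0,0],[0,0,-10]],[[0,0,0],[0,0,-10]],[[0,0,0],[0,0,-10]],[[0,0,0],[0,0,-10]],[[0,0,0],[0,0,-10]],[[0,0,0],[0,0,-10]],[[0,0,0],[0,0,-10]],[[0,0,0],[0,0,-10]],[[-0.018,0.026,0],[0,0,0]],[[-0.018,0.026,0],[0,0,0]],[[-0.018,0.026,0],[0,0,0]],[[-0.018,0.027,0.016],[0,0,0]],[[-0.018,0.027,0.03],[0,0,0]],[[0,0,0],[0,0,0]],[[0,0,0],[0,0,0]]])

```text
t: 12.8
eef_pos: [454.1, -94.4, 87.0]
tool_rot: [-0.0, 0.819, -0.573, 0.0]
wrist_force: [0.5, -0.8, 0.8]
gripper_width: 64.1
```

```bash
python3 - <<'E'
from h import *
s=state();print(s['joint_pos'].round(2));go([456,-95,2],20,s)
im=vision.camera("wrist");cv2.imwrite("pics/w6.png",im[:,:,::-1]);np.save('s6.npy',s,allow_pickle=True)
print([(np.round(r['pixel']),px2w([r['pixel']],0,'wrist',s)[0][:2].round(1),round(r['p'],2)) for r in models.pinpoint('bolt','wrist')][:4])
print(w2px([[456,-95,12],[458.4,-101.7,0]],'wrist',s))
E
```

```text
[ 0.23 -0.31 -0.5   0.   -1.39  0.12]
t 12.8 tcp [454.1 -94.4  87. ] yaw -159.97 F [ 0.5 -0.8  0.8] w 64.1
tilt rotvec fix [ 7.e-04 -7.e-04 -1.e+00]
shift now [ 1.1 -1.5 85. ]
turn z 0.03
shift after turn [ 1.1 -1.5 85. ]
[(array([325., 236.]), array([ 457.1, -102.8]), 0.82)]
[[322.53580574 253.07410546]
 [322.68535774 236.99743028]]
```

View pics/w6.png

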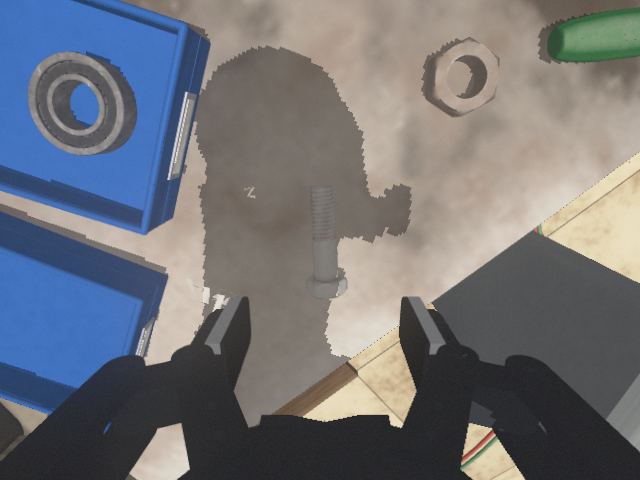

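play_rows(plan=[[[0.002,0,0.03],[0,0,-3]],[[0,0,0.03],[0,0,0]],[[0,0,0.016],[0,0,0]],[[0,0,0.007],[0,0,0]],[[0,0,0.001],[0,0,0]],[[0,0,0],[0,0,0]]])

```text
t: 13.65
eef_pos: [455.0, -96.1, 3.3]
tool_rot: [-0.0, 0.834, -0.552, 0.001]
wrist_force: [0.2, 0.3, 0.4]
gripper_width: 64.3
```

play_rows(plan=[[[0,0,0],[0,0,0]],[[0,0,0],[0,0,0]],[[0,0,0],[0,0,0]],[[0,0,0],[0,0,0]],[[0,0,0],[0,0,0]],[[0,0,0],[0,0,0]],[[0,0,0],[0,0,0]],[[0,0,0],[0,0,0]],[[0,0,0],[0,0,0]]], grip=0.05, newtons=60)

```text
t: 14.78
eef_pos: [454.5, -96.2, 2.7]
tool_rot: [-0.0, 0.834, -0.552, 0.0]
wrist_force: [-0.4, 0.7, 5.5]
gripper_width: 13.2
```

play_rows(plan=[[[0,0,-0.01],[0,0,0]],[[0,0,-0.03],[0,0,0]],[[0,0,-0.03],[0,0,0]],[[0,0,-0.03],[0,0,0]],[[0,0,0],[0,0,0]],[[0,0,0],[0,0,0]]])

```text
t: 15.52
eef_pos: [453.7, -96.0, 101.3]
tool_rot: [0.0, 0.834, -0.552, -0.001]
wrist_force: [-0.7, -0.6, -1.6]
gripper_width: 13.3
```

```bash
python3 - <<'E'
from h import *
s=state();go([605,5,100],0,s)
im=vision.camera("wrist");si=vision.camera("side")
cv2.imwrite("pics/w7.png",np.hstack([im[150:430,170:480],cv2.resize(si[100:240,200:355],(310,280))])[:,:,::-1])
E
```

```text
t 15.525 tcp [453.7 -96.  101.3] yaw -157.0 F [-0.7 -0.6 -1.6] w 13.3
tilt rotvec fix [-0.0012  0.001  -1.    ]
shift now [ -33.8 -178.7    1.2]
turn z 23.0
shift after turn [-101.  -151.3    1.2]
```

View pics/w7.png

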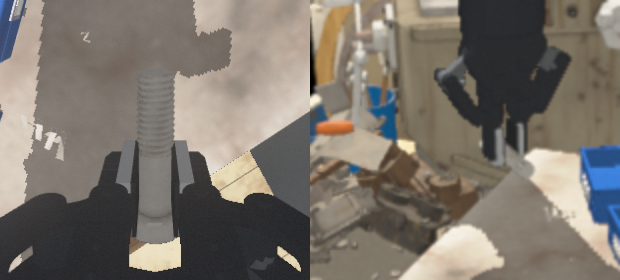

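```bash
python3 - <<'E'
from h import *
s=dict(eef_pos=np.array([610.2,-134,137.6]),tool_rot=np.array([.004,0,1,0])/np.hypot(.004,1))
for n,c,z in [('bear',[(243,167),(407,161),(403,353),(262,358)],40),('nut',[(23,145),(198,131),(222,332),(82,340)],40),('bolt',[(452,151),(627,162),(576,352),(430,345)],40),('sample bolt',[(468,318),(548,313)],27)]:
    w=px2w(c,z,'wrist',s)[:,:2];print(n,w.round(1).tolist(),w.mean(0).round(1))
E
```

```text
bear [[557.8, -187.7], [553.9, -80.3], [700.5, -73.1], [705.0, -183.2]] [ 629.3 -131.1]
nut [[542.1, -333.4], [534.9, -215.1], [681.7, -212.5], [690.1, -323.9]] [ 612.2 -271.2]
bolt [[547.4, -51.4], [553.3, 68.4], [701.4, 65.4], [693.4, -52.6]] [623.9   7.4]
sample bolt [[677.4, -20.0], [673.5, 44.5]] [675.4  12.2]
```

play_rows(plan=[[[0,0,0],[0,0,8]],[[0,0,0],[0,0,8]],[[0,0,0],[0,0,9]],[[-0.019,-0.025,0],[0,0,0]],[[-0.019,-0.025,0],[0,0,0]],[[-0.019,-0.025,0],[0,0,0]],[[-0.019,-0.025,0],[0,0,0]],[[-0.02,-0.026,0],[0,0,0]],[[-0.02,-0.026,0],[0,0,0]],[[0,0,0],[0,0,0]],[[0,0,0],[0,0,0]]])

```text
t: 17.0
eef_pos: [609.5, 14.3, 101.1]
tool_rot: [-0.001, -0.695, 0.719, 0.001]
wrist_force: [0.4, -0.0, -1.9]
gripper_width: 13.1
```

```bash
python3 - <<'E'
from h import *
s=state();go([602,15,22],-2,s)
im=vision.camera("wrist");cv2.imwrite("pics/w8.png",im[:,:,::-1])
E
```

```text
t 17.0 tcp [609.5  14.3 101.1] yaw 178.01 F [ 0.4 -0.  -1.9] w 13.1
tilt rotvec fix [ 6.0e-04  2.2e-03 -1.0e+00]
shift now [-0.5  7.3 79.1]
turn z 0.01
shift after turn [-0.5  7.3 79.1]
```

View pics/w8.png

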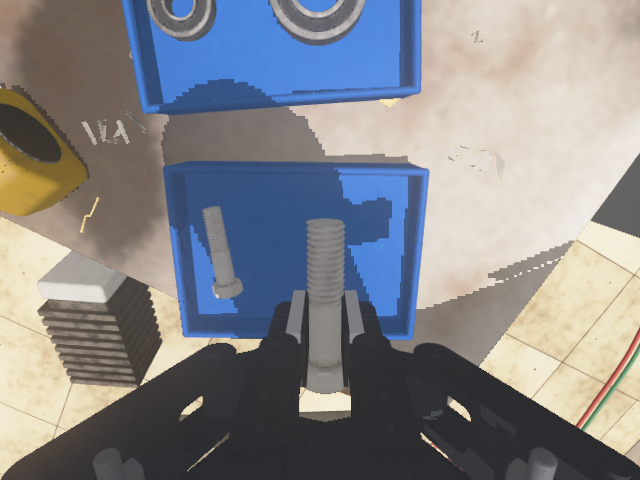

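play_rows(plan=[[[0,0.007,0.03],[0,0,0]],[[0,0,0.03],[0,0,0]],[[0,0,0.012],[0,0,0]],[[0,0,0.006],[0,0,0]],[[0,0,0.0015],[0,0,0]],[[0,0,0],[0,0,0]],[[0,0,0],[0,0,0]]])

```text
t: 17.92
eef_pos: [603.6, 14.9, 23.6]
tool_rot: [0.001, -0.695, 0.719, -0.0]
wrist_force: [-0.8, -0.8, -0.9]
gripper_width: 13.8
```

play_rows(plan=[[[0,0,0],[0,0,0]],[[0,0,0],[0,0,0]],[[0,0,0],[0,0,0]],[[0,0,0],[0,0,0]],[[0,0,0],[0,0,0]]], grip=0.4)

```text
t: 18.55
eef_pos: [603.2, 14.7, 22.8]
tool_rot: [0.0, -0.695, 0.719, 0.0]
wrist_force: [-0.5, -0.1, 1.1]
gripper_width: 34.2
```

play_rows(plan=[[[0,0,-0.01],[0,0,0]],[[0,0,-0.03],[0,0,0]],[[0,0,-0.03],[0,0,0]],[[0,0,-0.03],[0,0,0]],[[0,0,-0.03],[0,0,0]],[[0,0,0],[0,0,0]]])

```text
t: 19.3
eef_pos: [604.7, 14.8, 157.1]
tool_rot: [0.003, -0.695, 0.719, -0.002]
wrist_force: [0.0, 1.0, 0.5]
gripper_width: 34.1
```

```bash
python3 - <<'E'
from h import *
s=state();print(s['joint_pos'].round(2));go([418.4,-219.2,100],82,s)
im=vision.camera("wrist");cv2.imwrite("pics/w9.png",im[:,:,::-1])
E
```

```text
[ 0.36  0.05 -0.04  0.   -1.47 -0.39]
t 19.3 tcp [604.7  14.8 157.1] yaw 178.02 F [0.  1.  0.5] w 34.1
tilt rotvec fix [-0.0012 -0.0062 -1.    ]
shift now [240.4 178.4  55.7]
turn z -83.98
shift after turn [-152.2  257.8   55.7]
```

View pics/w9.png

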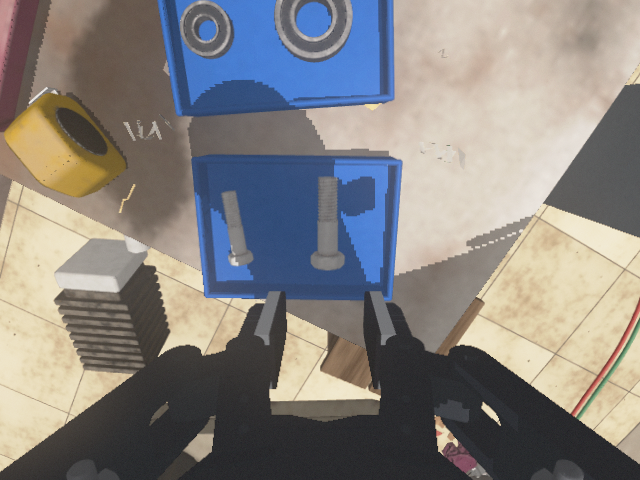

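play_rows(plan=[[[0,0,0],[0,0,9.6]],[[0,0,0],[0,0,9.6]],[[0,0,0],[0,0,9.6]],[[0,0,0],[0,0,9.6]],[[0,0,0],[0,0,9.6]],[[0,0,0],[0,0,9.6]],[[0,0,0],[0,0,9.6]],[[0,0,0],[0,0,9.6]],[[0,0,0],[0,0,9.6]],[[0,0,0],[0,0,9.6]],[[0.019,-0.032,0],[0,0,0]],[[0.019,-0.032,0],[0,0,0]],[[0.019,-0.032,0],[0,0,0]],[[0.019,-0.032,0],[0,0,0]],[[0.019,-0.032,0],[0,0,0]],[[0.019,-0.032,0.015],[0,0,0]],[[0.019,-0.033,0.02],[0,0,0]],[[0.019,-0.033,0.02],[0,0,0]],[[0,0,0],[0,0,0]],[[0,0,0],[0,0,0]]], grip=0.75)

```text
t: 21.85
eef_pos: [416.8, -219.6, 97.8]
tool_rot: [-0.0, 0.07, 0.998, 0.0]
wrist_force: [-0.5, -0.2, 1.0]
gripper_width: 64.1
```

```bash
python3 - <<'E'
from h import *
s=state();print(s['joint_pos'].round(2));go([418.4,-219.2,2],82,s)
im=vision.camera("wrist");cv2.imwrite("pics/w10.png",im[:,:,::-1]);np.save('s10.npy',s,allow_pickle=True)
print([(np.round(r['pixel']),px2w([r['pixel']],0,'wrist',s)[0][:2].round(1),round(r['p'],2)) for r in models.pinpoint('nut_m24','wrist')][:4])
E
```

```text
[-0.05 -0.29 -0.46 -0.   -1.4  -1.66]
t 21.85 tcp [ 416.8 -219.6   97.8] yaw 81.99 F [-0.5 -0.2  1. ] w 64.1
tilt rotvec fix [ 2.e-04 -0.e+00 -1.e+00]
shift now [-1.6  0.6 95.8]
turn z -0.01
shift after turn [-1.6  0.6 95.8]
[(array([166., 236.]), array([ 396.6, -329.7]), 0.76), (array([462., 456.]), array([ 628.6, -128. ]), 0.65), (array([326., 243.]), array([ 417.3, -219. ]), 0.57)]
```

View pics/w10.png

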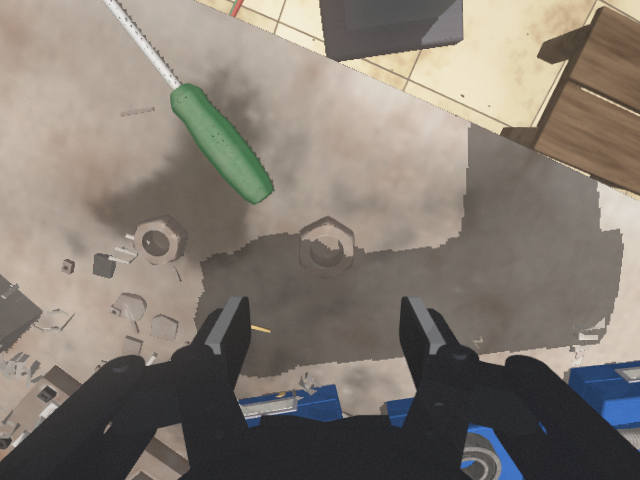

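play_rows(plan=[[[0,0.0005,0.035],[0,0,0]],[[0,0,0.035],[0,0,0]],[[0,0,0.018],[0,0,0]],[[0,0,0.007],[0,0,0]],[[0,0,0.001],[0,0,0]],[[0,0,0],[0,0,0]]])

```text
t: 22.7
eef_pos: [417.6, -219.1, 2.8]
tool_rot: [0.001, 0.069, 0.998, -0.0]
wrist_force: [0.1, 0.2, -0.6]
gripper_width: 64.2
```

play_rows(plan=[[[0,0,0],[0,0,0]],[[0,0,0],[0,0,0]],[[0,0,0],[0,0,0]],[[0,0,0],[0,0,0]],[[0,0,0],[0,0,0]],[[0,0,0],[0,0,0]],[[0,0,0],[0,0,0]],[[0,0,0],[0,0,0]]], grip=0.25)

```text
t: 23.7
eef_pos: [417.5, -219.3, 2.8]
tool_rot: [0.001, 0.07, 0.998, -0.0]
wrist_force: [-1.2, 0.0, 6.0]
gripper_width: 34.8
```

play_rows(plan=[[[0,0,-0.01],[0,0,0]],[[0,0,-0.03],[0,0,0]],[[0,0,-0.03],[0,0,0]],[[0,0,-0.03],[0,0,0]],[[0,0,0],[0,0,0]],[[0,0,0],[0,0,0]]])

```text
t: 24.45
eef_pos: [416.4, -218.8, 101.0]
tool_rot: [-0.001, 0.07, 0.998, 0.0]
wrist_force: [0.8, -0.1, -2.0]
gripper_width: 34.6
```

```bash
python3 - <<'E'
from h import *
go([567,-281,100],96)
E
```

```text
t 24.45 tcp [ 416.4 -218.8  101. ] yaw 82.0 F [ 0.8 -0.1 -2. ] w 34.6
tilt rotvec fix [ 1.3e-03  8.0e-04 -1.0e+00]
shift now [-157.8  -40.6    0.7]
turn z -14.0
shift after turn [-143.3  -77.6    0.7]
```

play_rows(plan=[[[0,0,0],[0,0,-6.7]],[[0,0,0],[0,0,-6.8]],[[-0.024,-0.0125,0],[0,0,0]],[[-0.025,-0.0125,0],[0,0,0]],[[-0.025,-0.0125,0],[0,0,0]],[[-0.025,-0.0125,0],[0,0,0]],[[-0.025,-0.013,0],[0,0,0]],[[-0.025,-0.013,0],[0,0,0]],[[0,0,0],[0,0,0]],[[0,0,0],[0,0,0]]])

```text
t: 25.7
eef_pos: [571.6, -280.2, 100.3]
tool_rot: [-0.001, -0.048, 0.999, 0.0]
wrist_force: [-0.0, 0.2, -0.9]
gripper_width: 34.7
```

```bash
python3 - <<'E'
from h import *
s=state();go([572,-280,21.5],95.5,s)
im=vision.camera("wrist");cv2.imwrite("pics/w11.png",im[:,:,::-1]);np.save('s11.npy',s,allow_pickle=True)
for n in('bin_nuts','nut_m24'):print([(np.round(r['pixel']),px2w([r['pixel']],0,'wrist',s)[0][:2].round(1),round(r['p'],2)) for r in models.pinpoint(n,'wrist')][:4])
# blue mask row/col extents near front
h=cv2.cvtColor(im,cv2.COLOR_RGB2HSV);b=cv2.inRange(h,(105,130,40),(122,255,255));n,l,st,c=cv2.connectedComponentsWithStats(b)
for i in range(1,n):
    if st[i,4]>3000:
        hull=cv2.approxPolyDP(cv2.convexHull(np.argwhere(l==i)[:,::-1].astype(np.int32)),8,True).reshape(-1,2);print(st[i],[(p.tolist(),px2w([p],40,'wrist',s)[0,:2].round(0).tolist()) for p in hull])
E
```

```text
t 25.7 tcp [ 571.6 -280.2  100.3] yaw 95.5 F [-0.   0.2 -0.9] w 34.7
tilt rotvec fix [ 0.0025  0.001  -1.    ]
shift now [-0.6  0.1 78.8]
turn z 0.0
shift after turn [-0.6  0.1 78.8]
[(array([319., 298.]), array([ 616.1, -280.6]), 0.79)]
[(array([327., 307.]), array([ 622.3, -274.3]), 0.67)]
[  231   204   189   130 14240] [([419, 211], [536.0, -230.0]), ([407, 320], [606.0, -225.0]), ([237, 333], [626.0, -332.0]), ([232, 205], [542.0, -337.0])]
[  435   240   205   207 22632] [([639, 446], [698.0, -30.0]), ([435, 352], [628.0, -203.0]), ([463, 244], [553.0, -200.0]), ([600, 247], [547.0, -116.0]), ([639, 264], [555.0, -87.0])]
[ 269  348  112   70 3669] [([379, 409], [677.0, -233.0]), ([271, 414], [689.0, -307.0]), ([284, 348], [634.0, -301.0]), ([366, 349], [630.0, -248.0])]
```

View pics/w11.png

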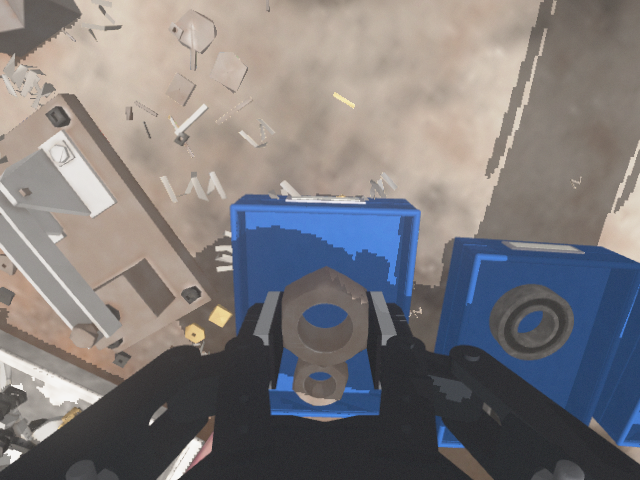

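play_rows(plan=[[[0,-0.0015,0.03],[0,0,0]],[[0,0,0.03],[0,0,0]],[[0,0,0.012],[0,0,0]],[[0,0,0.005],[0,0,0]],[[0,0,0.001],[0,0,0]],[[0,0,0],[0,0,0]],[[0,0,0],[0,0,0]]])

```text
t: 26.72
eef_pos: [573.1, -282.1, 24.7]
tool_rot: [0.001, -0.048, 0.999, -0.0]
wrist_force: [-0.0, 0.1, -1.3]
gripper_width: 34.6
```

play_rows(plan=[[[0,0,0],[0,0,0]],[[0,0,0],[0,0,0]],[[0,0,0],[0,0,0]],[[0,0,0],[0,0,0]],[[0,0,0],[0,0,0]]], grip=0.55)

```text
t: 27.35
eef_pos: [572.6, -282.0, 23.8]
tool_rot: [-0.0, -0.048, 0.999, 0.0]
wrist_force: [-0.4, 0.4, 0.0]
gripper_width: 47.1
```

play_rows(plan=[[[0,0,-0.01],[0,0,0]],[[0,0,-0.03],[0,0,0]],[[0,0,-0.03],[0,0,0]],[[0,0,-0.03],[0,0,0]],[[0,0,-0.01],[0,0,0]],[[0,0,0],[0,0,0]]])

```text
t: 28.1
eef_pos: [572.9, -281.9, 134.3]
tool_rot: [0.001, -0.048, 0.999, 0.0]
wrist_force: [-0.8, 0.6, -0.1]
gripper_width: 46.9
```

```bash
python3 - <<'E'
from h import *
s=state();print(s['joint_pos'].round(2));go([397,-329.7,100],61,s)
im=vision.camera("wrist");cv2.imwrite("pics/w12.png",im[:,:,::-1])
print([(np.round(r['pixel']),px2w([r['pixel']],18,'wrist',s)[0][:2].round(1),round(r['p'],2)) for r in models.pinpoint('nut_m24','wrist')][:4])
E
```

```text
[-0.14  0.15  0.03 -0.   -1.45 -1.33]
t 28.1 tcp [ 572.9 -281.9  134.3] yaw 95.51 F [-0.8  0.6 -0.1] w 46.9
tilt rotvec fix [-0.0012  0.     -1.    ]
shift now [179.7 -30.7  34.1]
turn z 34.51
shift after turn [ 130.7 -127.1   34.1]
[(array([322., 239.]), array([ 576.8, -284.6]), 0.75)]
```

play_rows(plan=[[[0,0,0],[0,0,8.5]],[[0,0,0],[0,0,8.5]],[[0,0,0],[0,0,8.5]],[[0,0,0],[0,0,8.5]],[[0.022,-0.021,0],[0,0,0]],[[0.022,-0.021,0],[0,0,0]],[[0.022,-0.021,0],[0,0,0]],[[0.022,-0.021,0],[0,0,0.0]],[[0.022,-0.021,0.015],[0,0,0]],[[0.022,-0.021,0.02],[0,0,0]],[[0,0,0],[0,0,0]],[[0,0,0],[0,0,0]]], grip=0.65)

```text
t: 29.7
eef_pos: [396.6, -329.8, 98.6]
tool_rot: [-0.0, 0.246, 0.969, -0.0]
wrist_force: [0.6, 1.0, 0.7]
gripper_width: 55.4
```

```bash
python3 - <<'E'
from h import *
s=state();go([397,-329.7,2],61.5,s)
im=vision.camera("wrist");cv2.imwrite("pics/w13.png",cv2.resize(im[140:380,170:490],(640,480))[:,:,::-1])
print([(np.round(r['pixel']),px2w([r['pixel']],0,'wrist',s)[0][:2].round(1),round(r['p'],2)) for r in models.pinpoint('nut_m20','wrist')][:4])
E
```

```text
t 29.7 tcp [ 396.6 -329.8   98.6] yaw 61.51 F [0.6 1.  0.7] w 55.4
tilt rotvec fix [ 5.e-04 -3.e-04 -1.e+00]
shift now [-0.3  0.3 96.6]
turn z 0.01
shift after turn [-0.3  0.3 96.6]
[(array([326., 241.]), array([ 396.3, -329.1]), 0.73)]
```

View pics/w13.png

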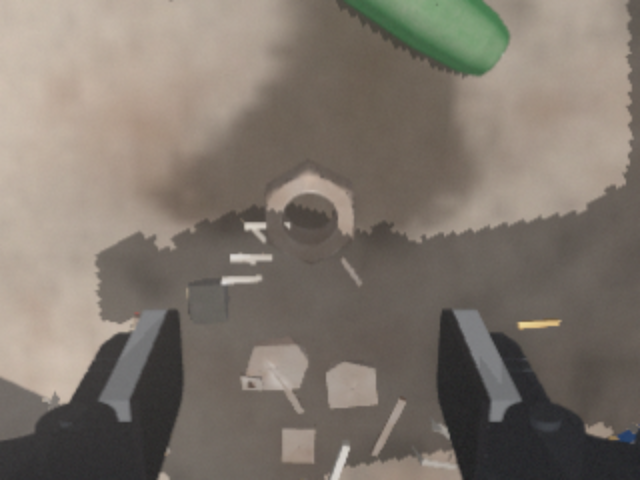

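play_rows(plan=[[[0,0,0.035],[0,0,0]],[[0,0,0.035],[0,0,0]],[[0,0,0.018],[0,0,0]],[[0,0,0.007],[0,0,0]],[[0,0,0.001],[0,0,0]],[[0,0,0],[0,0,0]]])

```text
t: 30.55
eef_pos: [397.3, -330.1, 4.0]
tool_rot: [0.001, 0.246, 0.969, -0.0]
wrist_force: [-0.1, 0.4, 1.1]
gripper_width: 55.5
```

play_rows(plan=[[[0,0,0],[0,0,0]],[[0,0,0],[0,0,0]],[[0,0,0],[0,0,0]],[[0,0,0],[0,0,0]],[[0,0,0],[0,0,0]],[[0,0,0],[0,0,0]],[[0,0,0],[0,0,0]],[[0,0,0],[0,0,0]]], grip=0.18)

```text
t: 31.55
eef_pos: [397.1, -330.1, 3.9]
tool_rot: [0.001, 0.246, 0.969, -0.0]
wrist_force: [-1.7, 1.7, 6.3]
gripper_width: 28.3
```

play_rows(plan=[[[0,0,-0.01],[0,0,0]],[[0,0,-0.03],[0,0,0]],[[0,0,-0.03],[0,0,0]],[[0,0,-0.03],[0,0,0]],[[0,0,0],[0,0,0]],[[0,0,0],[0,0,0]]])

```text
t: 32.3
eef_pos: [396.1, -329.3, 102.0]
tool_rot: [-0.001, 0.246, 0.969, 0.0]
wrist_force: [0.1, -0.1, -1.2]
gripper_width: 28.3
```

```bash
python3 - <<'E'
from h import *
go([618,-278,110],95.5)
E
```

```text
t 32.3 tcp [ 396.1 -329.3  102. ] yaw 61.5 F [ 0.1 -0.1 -1.2] w 28.3
tilt rotvec fix [ 1.3e-03  6.0e-04 -1.0e+00]
shift now [-170.5  151.    -8.1]
turn z -34.0
shift after turn [-225.8   29.8   -8.1]
```

play_rows(plan=[[[0,0,-0.008],[0,0,-8.5]],[[0,0,0],[0,0,-8.5]],[[0,0,0],[0,0,-8.5]],[[0,0,0],[0,0,-8.5]],[[-0.032,0.004,0],[0,0,0]],[[-0.032,0.004,0],[0,0,0]],[[-0.032,0.004,0],[0,0,0]],[[-0.032,0.004,0],[0,0,0]],[[-0.032,0.004,0],[0,0,0]],[[-0.033,0.004,0],[0,0,0]],[[-0.033,0.005,0],[0,0,0]],[[0,0,0],[0,0,0]],[[0,0,0],[0,0,0]]])

```text
t: 33.92
eef_pos: [617.9, -279.0, 109.2]
tool_rot: [-0.001, -0.048, 0.999, 0.0]
wrist_force: [-0.4, -0.3, -0.7]
gripper_width: 28.4
```

```bash
python3 - <<'E'
from h import *
s=state();go([618.5,-279,23],95.5,s)
im=vision.camera("wrist");cv2.imwrite("pics/w14.png",im[:,:,::-1])
for n in('nut_m24','bin_nuts'):print([(np.round(r['pixel']),px2w([r['pixel']],18 if n=='nut_m24' else 0,'wrist',s)[0][:2].round(1),round(r['p'],2)) for r in models.pinpoint(n,'wrist')][:4])
E
```

```text
t 33.925 tcp [ 617.9 -279.   109.2] yaw 95.51 F [-0.4 -0.3 -0.7] w 28.4
tilt rotvec fix [ 2.6e-03  9.0e-04 -1.0e+00]
shift now [-0.9 -0.1 86.2]
turn z 0.01
shift after turn [-0.9 -0.1 86.2]
[(array([324., 306.]), array([ 663.4, -275.4]), 0.79), (array([329., 182.]), array([ 574.9, -280.8]), 0.69)]
[(array([326., 234.]), array([ 615.1, -278.5]), 0.73)]
```

play_rows(plan=[[[0,0,0.035],[0,0,0]],[[0,0,0.03],[0,0,0]],[[0,0,0.014],[0,0,0]],[[0,0,0.006],[0,0,0]],[[0,0,0.002],[0,0,0]],[[0,0,0],[0,0,0]],[[0,0,0],[0,0,0]]])

```text
t: 34.95
eef_pos: [619.1, -279.3, 24.7]
tool_rot: [0.001, -0.048, 0.999, -0.0]
wrist_force: [-1.1, 0.5, -0.2]
gripper_width: 28.1
```

play_rows(plan=[[[0,0,0],[0,0,0]],[[0,0,0],[0,0,0]],[[0,0,0],[0,0,0]],[[0,0,0],[0,0,0]],[[0,0,0],[0,0,0]]], grip=0.5)

```text
t: 35.58
eef_pos: [618.6, -279.2, 23.7]
tool_rot: [-0.0, -0.048, 0.999, 0.0]
wrist_force: [0.2, -0.6, 0.1]
gripper_width: 42.7
```

play_rows(plan=[[[0,0,-0.01],[0,0,0]],[[0,0,-0.03],[0,0,0]],[[0,0,-0.03],[0,0,0]],[[0,0,-0.03],[0,0,0]],[[0.01,0.01,-0.03],[0,0,0]],[[0.02,0.03,-0.03],[0,0,0]],[[0.02,0.03,0],[0,0,0]],[[0.02,0.03,0],[0,0,0]],[[0,0,0],[0,0,0]],[[0,0,0],[0,0,0]]])

```text
t: 36.83
eef_pos: [539.7, -186.6, 184.6]
tool_rot: [0.001, -0.048, 0.999, -0.0]
wrist_force: [-0.6, 1.0, -0.0]
gripper_width: 42.5
```

```bash
python3 - <<'E'
from h import *
s=state();go(None,None,s)
im=vision.camera("wrist");cv2.imwrite("pics/w15.png",im[:,:,::-1])
for n in('nut_m24','bearing','bolt','screwdriver','vee_block'):print(n,[(np.round(r['pixel']),px2w([r['pixel']],0 if n[0] in 'sv' else 18,'wrist',s)[0][:2].round(1),round(r['p'],2)) for r in models.pinpoint(n,'wrist')][:4])
E
```

```text
t 36.825 tcp [ 539.7 -186.6  184.6] yaw 95.53 F [-0.6  1.  -0. ] w 42.5
tilt rotvec fix [-1.2e-03 -3.0e-04 -1.0e+00]
nut_m24 [(array([217., 245.]), array([ 573.7, -281.8]), 0.82), (array([219., 290.]), array([ 618.5, -279.6]), 0.62), (array([508., 315.]), array([ 6.182e+02, -4.000e-01]), 0.6)]
bearing [(array([374., 293.]), array([ 606.9, -134. ]), 0.74)]
bolt [(array([523., 302.]), array([603.7,  10.5]), 0.8)]
screwdriver []
vee_block []
```

View pics/w15.png

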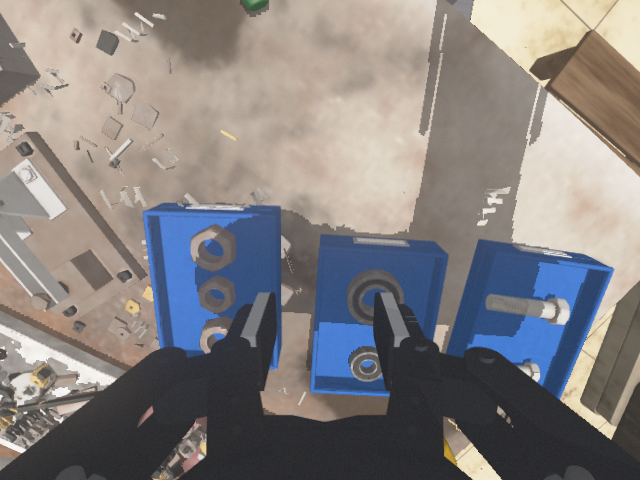

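All four parts lie flat in the correct bins, with clear gaps around them: nuts at pixels (213,248) and (217,295), bearing at (376,297), bolt at (528,307).

```bash
python3 -c "
from station import robot
print(robot.job_done())"
```

```text
the job is handed in; nothing more can be done
None
```

I placed all four loose parts in the bins whose samples match them and handed the job in. The last move ended at 36.8 s on the robot clock, well under the 90 s limit.

- **Bins:** The bearing is in the bearing bin, the bolt lies across the bolt bin, and both nuts are in the nut bin, one behind the other.
- **Last check:** The final wrist picture, with the gripper well clear of everything, showed each part flat on its bin floor. None touched a wall, a sample or another part. I estimate gaps of about 5–6 mm on either side of the small nut.
- **Forces:** The wrist forces reported at the end of each move stayed under about 7 N.
- **Readings that disagreed:** The gripper opening read about 1.5–2.5 mm less than each part's true size on every grasp, but no part slipped. Early estimates of the bin positions were up to about 13 mm off and were corrected from closer views before placing.
- **Not re-checked:** The screwdriver and vee block were almost entirely out of that last picture, so I did not confirm their positions at the end. The arm was never commanded near the vee block. The fingers went down about 50 mm from the screwdriver and stayed clear of it in the pictures.

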